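# Clear the finds crate and hold its lid at balance

## Robot

A 6-joint arm with a two-finger parallel gripper is mounted at the origin on the work surface. World frame = base frame: x ahead of the robot, y to its left, z up, the work surface at z = 0. Lengths are in m, angles in rad, forces in N, time in s.
With the tool pointing down it reaches from about 0.275 to 0.75 m from the base axis. Payload 10.2 kg.
Tool frame: the origin (TCP) lies midway between the tips of the shut fingers; the grasp point (between the pads) lies 19 mm behind it (env.hold_point_z is the distance from the TCP to the grasp point, in m); z points along the fingers, y is the line along which they close (so a half turn about z gives the same grasp; the last joint's range is limited). The gripper opens to 85 mm and grips with 20 to 120 N. Pads are 22 mm wide; open, the fingers measure 114 mm over their backs; the gripper's body (76 mm by 85 mm) begins 54 mm behind the grasp point. The pads swing forward as they close: fully open they stand 13 mm farther back than shut.
Start: joints at [1.074, 0.313, 1.498, -0, 1.331, -0.223], TCP at [0.142, 0.505, 0.231] pointing down, gripper open.
Joint ranges: [-2.94, 2.94], [-0.97, 2.17], [0.19, 2.56], [-1.23, 4.37], [0.02, 3.11], [-2.88, 2.88]. Speed limits (rad/s): [2.39, 2.39, 3.01, 3.14, 3.14, 3.14].

## Interface

Orientations are given as a unit quaternion [x, y, z, w].
In Python, from bench import env, kinematics, monitor, eyes, job gives the robot as it stands. The module is installed in compiled form; this text tells all that it offers. Calls block until the motion is done:
- env.reach(position, orientation): joint-space move of the TCP to a pose.
- env.movel(position, velocity=0.15, frame=None, guard=None): straight line of the TCP; frame=None keeps the orientation; velocity is the mean speed in m/s. With guard (N) it stops when the force on the tool has changed by that much, and returns True; else False.
- env.set_joints(angles): joint-space move.
- env.release() and env.close_gripper(effort=None): open the fingers fully, or close them until they stop; effort is the grip in N (None keeps the last).
- env.hold(seconds).
- kinematics.ik(position, orientation): joint angles nearest the present ones, or None.
- monitor.sense(): the state.
- eyes.grab_frame(name): name is "scene" or "side" or "wrist"; returns a dict with "frame" (420x560x3 uint8, red, green, blue), "mtx" (3x3 intrinsics, pixels), "k1" (the pictures are not rectified: a ray, as slopes to the right and down, at radius r is drawn at 1 + k1 r^2 times it, then the intrinsics apply), "view" (4x4, takes a point from world to camera coordinates). Camera axes: x right, y down, z forward; pixel columns grow to the right and rows downward; lengths in m; the calibration is good to about 2 mm. A picture is of the moment at which its call begins. There is no depth.
A pose or a line that the arm cannot do raises env.MotionError and nothing moves.
- job.hand_in(): hands the job in; it is judged then, once.
The state is a dict: "clock": time; "joints": joint angles; "qvel": joint speeds; "joint_efforts": joint torques, N m; "position": TCP position; "ee_rot": TCP orientation; "contact_force": force on the tool from outside, world axes, zero at the start; "ft_torque": the same for the moment, N m; "finger_gap": opening from 0.0 (shut) to 1.0 (fully open); "gripper_force": force on a finger pad.
Only numpy, scipy, OpenCV 4.12 (cv2) and the standard library are available. Lean on these libraries where they do the work, as an engineer would, in place of code of your own. Each camera call takes 0.05 s, during which the arm holds its last target. There are 200 camera calls.

## Task

I need both hands free to lift sherds out of the blue finds crate. Hang the ear defenders that stand on its lid over the bench rail, headband across the tube with one cup either side, and let go; then swing the crate's lid open by its lift tab to its balance point, a little short of upright, without letting it drop shut or fall back towards the jar behind. Finish holding it there, the tab gripped firmly between the fingers, and leave the jar, the sherds and the air scribe where they are.

Things in the scene. Friction and masses are not known exactly. Their poses are not given: they have to be found in the camera images.
- ear_defenders: Rigid grey ear defenders, 0.2 kg, standing on their two cups on the crate's lid: 152 mm (own x) by 66 (y) by 165 tall (z). Origin: middle of the underside. Cups 84 mm tall, 36 thick, centred at x = +55 and -55 mm, 74 mm gap. The headband arches over along own x; its crown pad is gripped from above across its width.
- headband_top (a point): Middle of the top of the ear defenders' crown pad (axes as the ear defenders', at their z = 165 mm). The pad is flat, 46 mm along x, 30 mm wide along y, 14 mm thick (underside at z = 151 mm).
- cup_a (a point): Centre of the ear cup on the ear defenders' own +x side.
- cup_b (a point): Centre of the ear cup on the ear defenders' own -x side.
- rail: Fixed bench rail: a horizontal stainless tube 16 mm thick along own y, bent down at both ends into posts on flanged feet at y = +120 and -120 mm. Origin on the table under the middle of the tube, z up; the straight part runs from y = -100 to +100 mm.
- rail_top (a point): Middle of the rail's tube, on its top line, 175 mm above the table (axes as the rail's).
- crate: Fixed blue plastic stacking crate, 200 mm (own x) by 300 (own y); closed, the lid's flat top is 120 mm above the table. Origin: middle of the crate's underside, z up; own -x is the front with the lift tab (robot side), own +x the rear with the hinge. The hinge axis runs along own y at x = +108, z = 102 mm.
- lid (a joint): Angle of the crate's lid, rad: 0 closed, growing as its front edge swings up and back; 1.57 upright; stop at 2.8. Free hinge, hardly any friction, no stay: the lid (0.31 kg) falls shut below its balance point and falls back above it. Balance (centre of mass straight above the hinge): 1.445 rad.
- lift_tab: Tongue in the middle of the lid's front edge: sticks out 30 mm, 40 wide (along the hinge), 8 thick. Origin: its grip point, 18 mm out from the lid's edge; lid closed: crate x = -122, y = 0, z = 115 mm (230 mm from the hinge axis along the lid, 13 above). x to the hinge, y along it, z out of the lid's top. Free beside and below: pinched across its width it can turn between the pads.
- jar: Loose terracotta jar standing behind the crate, 165 mm tall, 112 mm across plus two small lugs, 0.6 kg; origin under its middle. Bystander.
- sherd_a: Loose grey pot sherd lying flat, about 105 by 70 by 9 mm; origin under its middle. Bystander.
- sherd_b: Loose terracotta pot sherd lying flat, about 75 by 70 by 10 mm; origin under its middle. Bystander.
- air_scribe: Loose steel air scribe (pen-shaped tool), about 150 mm long along own x, 13 mm thick, lying; origin under its middle. Bystander.
There are look-alikes about, which are no part of the job. Of the things that look like the ear_defenders, the middle-sized one is meant.

How it is judged:
On the way, in this order (a step that is already met when the one before it is completed fails the run):
1. the ear defenders hang over the rail by the headband, one cup either side, let go and at rest (z of headband_top in the frame of rail_top between 0.004 and 0.024 m and x of headband_top in the frame of rail_top between -0.03 and 0.03 m and ((x of cup_a in the frame of rail above 0.025 m and x of cup_b in the frame of rail below -0.025 m) or (x of cup_b in the frame of rail above 0.025 m and x of cup_a in the frame of rail below -0.025 m)) and height (world z) of ear_defenders above 0.005 m and contact force between ear_defenders and rail above 0.5 N and contact force between ear_defenders and the arm below 0.05 N and contact force between ear_defenders and the fingers below 0.05 N and linear speed of ear_defenders below 0.05 m/s), for 0.3 s.
2. the lid is held by its tab at the balance point (value of joint lid between 1.375 and 1.515 rad and velocity of joint lid between -0.05 and 0.05 rad/s and contact force between the fingers and lift_tab above 2 N), for 0.5 s.
At the end, for the whole second after the job is handed in: Ear defenders hang on the rail by the crown (within 10 mm of its height, 30 mm of its line), a cup 25 mm or more out on each side, off the table, at rest, untouched; lid within 0.07 rad of balance (1.445 rad), still, its tab gripped by the fingers with over 2 N; bystanders within 15 mm (all of step 1 and all of step 2); the arm keeps its last pose, push and grip.
It fails at once if the lid drops shut (swings down faster than 4 rad/s) (velocity of joint lid below -4 rad/s).
It fails at once if the lid falls back (more than 17 degrees past its balance point) (value of joint lid above 1.745 rad).
It fails at once if the jar is pushed more than 15 mm (distance of jar from where it was at the start of the episode above 0.015 m).
It fails at once if a sherd or the air scribe is moved more than 15 mm (distance of any of sherd_a, sherd_b, air_scribe from where it was at the start of the episode above 0.015 m).
It also fails if it takes over 72 s, if anything falls off the work surface, if the arm or the gripper's body presses on something with over 40 N, if the wrist force passes 120 N, or if a joint passes its speed limit or range.

## Working session

There is one attempt and no reset: what is moved stays moved. The work goes in short steps, each a Python script; the robot and the scene stay as the last script left them, time stands still between calls to the robot, and variables do not carry over. Pictures are saved under pics/ and viewed, at most 11 in all, crops included, and the job is handed in when it is done.

```bash
mkdir -p pics
cat > h.py <<'E'
import numpy as np, cv2
from bench import env, kinematics, monitor, eyes, job
from scipy.spatial.transform import Rotation as R
def snap(n,f,):
    d=eyes.grab_frame(n); cv2.imwrite(f'pics/{f}.png',d['frame'][:,:,::-1])
    np.savez(f'pics/{f}.npz',**{k:d[k] for k in('mtx','k1','view')}); return d
def ray(d,uv):
    K=d['mtx'];p=np.array([(uv[0]-K[0,2])/K[0,0],(uv[1]-K[1,2])/K[1,1]]);q=p.copy()
    for _ in range(20): q=p/(1+float(d['k1'])*(q@q))
    V=d['view'];Rm=V[:3,:3];return -Rm.T@V[:3,3],Rm.T@np.r_[q,1]
def onz(d,uv,z):
    o,r=ray(d,uv);return o+r*(z-o[2])/r[2]
def proj(d,P):
    V=d['view'];c=np.atleast_2d(P)@V[:3,:3].T+V[:3,3];s=c[:,:2]/c[:,2:];s=s*(1+float(d['k1'])*(s**2).sum(1,keepdims=True))
    K=d['mtx'];return s@K[:2,:2].T+K[:2,2]
def tri(obs):
    A=np.zeros((3,3));b=np.zeros(3)
    for d,uv in obs:
        o,r=ray(d,uv);r/=np.linalg.norm(r);M=np.eye(3)-np.outer(r,r);A+=M;b+=M@o
    return np.linalg.solve(A,b)
def load(f): return np.load(f'pics/{f}.npz')
E
python3 - <<'E'
from h import *
a=snap('scene','s0')['frame'];b=snap('side','d0')['frame']
for n,i in(('s0',a),('d0',b)):
    cv2.imwrite(f'pics/{n}b.png',cv2.resize(i[:,:,::-1],(800,600),interpolation=cv2.INTER_CUBIC))
for n in('s0','d0'):
    d=load(n);print(d['mtx'],d['k1']);o,r=ray(d,(280,210));print(o,r)
print(monitor.sense(),env.hold_point_z)
E
```

```text
[[539.30693336   0.         282.67999825]
 [  0.         539.30693336 212.82549465]
 [  0.           0.           1.        ]] -0.09140390545654016
[1.07290691 0.7698788  1.14361579] [-0.42332435 -0.55636388 -0.71505795]
[[526.58543429   0.         282.81556537]
 [  0.         526.58543429 206.6834145 ]
 [  0.           0.           1.        ]] -0.11468270030468079
[ 0.1658643  -0.90410967  0.99194437] [ 0.27450873  0.72209297 -0.63505509]
{'clock': 0.1, 'joints': array([ 1.07358270e+00,  3.13407567e-01,  1.49835927e+00,  1.23676129e-05,
        1.33096755e+00, -2.23437597e-01]), 'qvel': array([-0.00073673, -0.00166448, -0.00282303, -0.00075423, -0.00043439,
       -0.00023423]), 'joint_efforts': array([ 3.46352528e-03, -4.12893784e+01, -2.60141480e+01, -2.41601319e-04,
        2.99857260e-03,  1.50115875e-05]), 'position': array([0.14186368, 0.50524129, 0.23078607]), 'ee_rot': array([ 1.36462341e-01,  9.90645095e-01, -5.32088997e-04, -2.06895778e-04]), 'contact_force': array([-0.15112033, -0.06989067,  0.22789782]), 'ft_torque': array([-0.02569345, -0.00080944,  0.00692751]), 'gripper_force': 0.0, 'finger_gap': 0.9947182941134377} 0.0187
```

View pics/s0b.png

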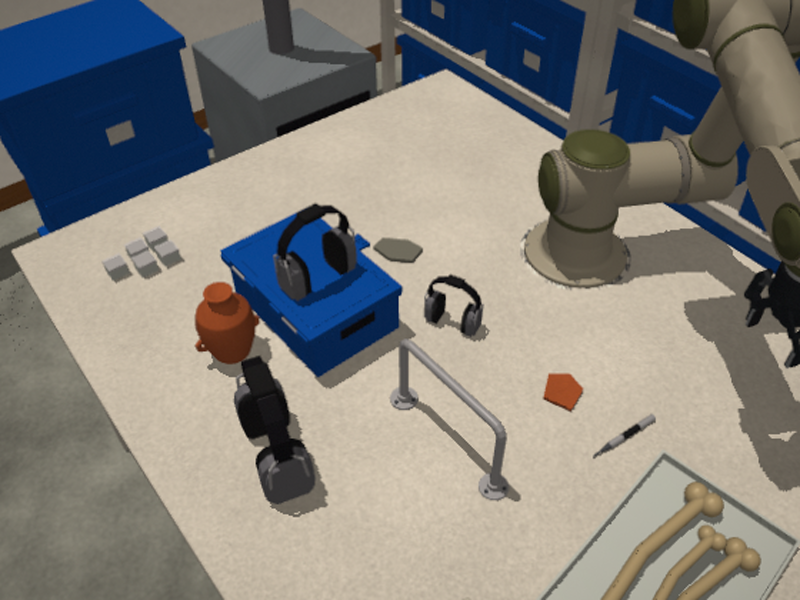

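View pics/d0b.png

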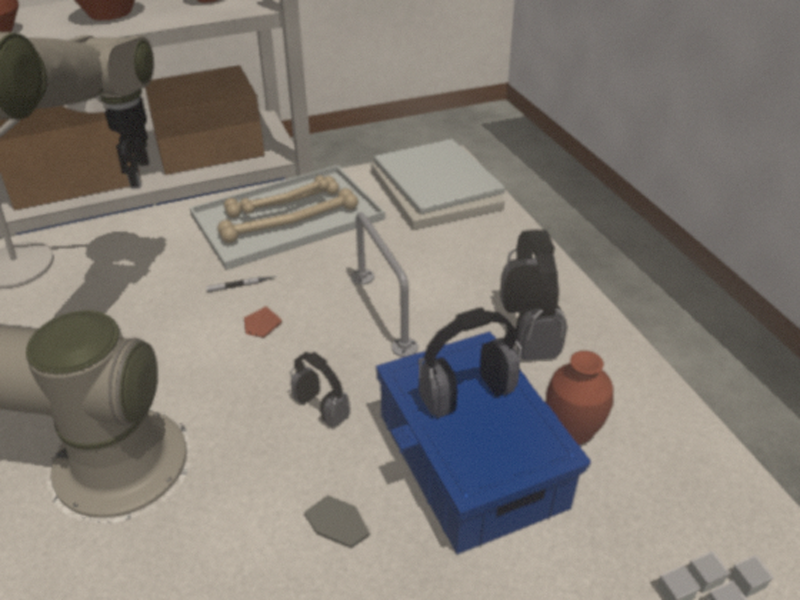

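Three sets of ear defenders appear in the scene picture (800 px version). The small set stands on the table at (453,305), the middle-sized set stands on the crate lid at (317,252), and the large set lies at (275,430). The set on the lid fits the description, both by size and by where it stands. I'll confirm it in enlarged crops.

Run:
```python
import cv2,numpy as np
s=cv2.imread('pics/s0.png');d=cv2.imread('pics/d0.png')
def crop(i,x0,x1,y0,y1,k):
    c=cv2.resize(i[y0:y1,x0:x1],None,fx=k,fy=k,interpolation=cv2.INTER_CUBIC)
    c=cv2.convertScaleAbs(c,alpha=1.5,beta=10)
    for x in range(x0-x0%20+20,x1,20): cv2.line(c,(int((x-x0+.5)*k),0),(int((x-x0+.5)*k),6),(0,255,255),1);cv2.putText(c,str(x),(int((x-x0)*k)-10,18),0,.35,(0,255,255),1)
    for y in range(y0-y0%20+20,y1,20): cv2.line(c,(0,int((y-y0+.5)*k)),(6,int((y-y0+.5)*k)),(0,255,255),1);cv2.putText(c,str(y),(8,int((y-y0+.5)*k)+4),0,.35,(0,255,255),1)
    return c
cv2.imwrite('pics/cA.png',crop(s,150,290,135,265,4.5))
cv2.imwrite('pics/cB.png',crop(d,255,415,205,385,3.3))
a=crop(d,240,300,145,252,5.5);b=crop(s,270,365,230,355,4.7)
o=np.zeros((590,800,3),np.uint8);o[:a.shape[0],:a.shape[1]]=a;o[:b.shape[0],340:340+b.shape[1]]=b
cv2.imwrite('pics/cC.png',o)
```

```text
(no output)
```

View pics/cA.png

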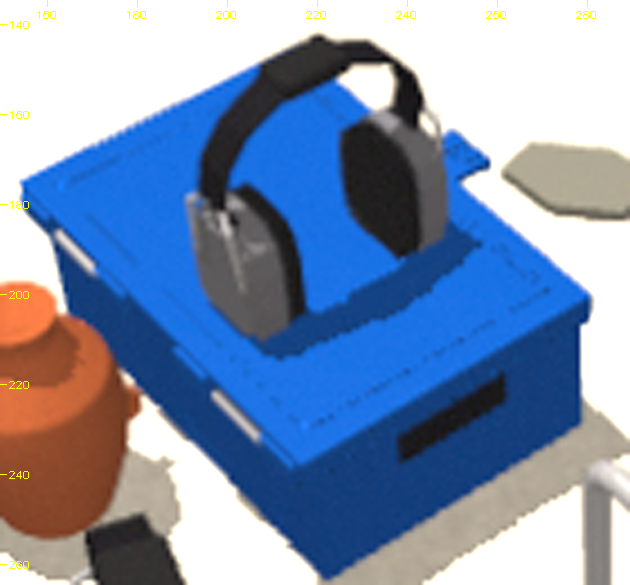

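View pics/cB.png

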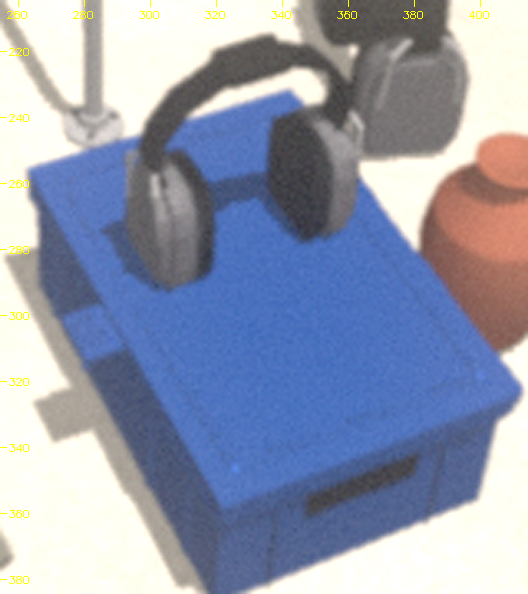

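View pics/cC.png

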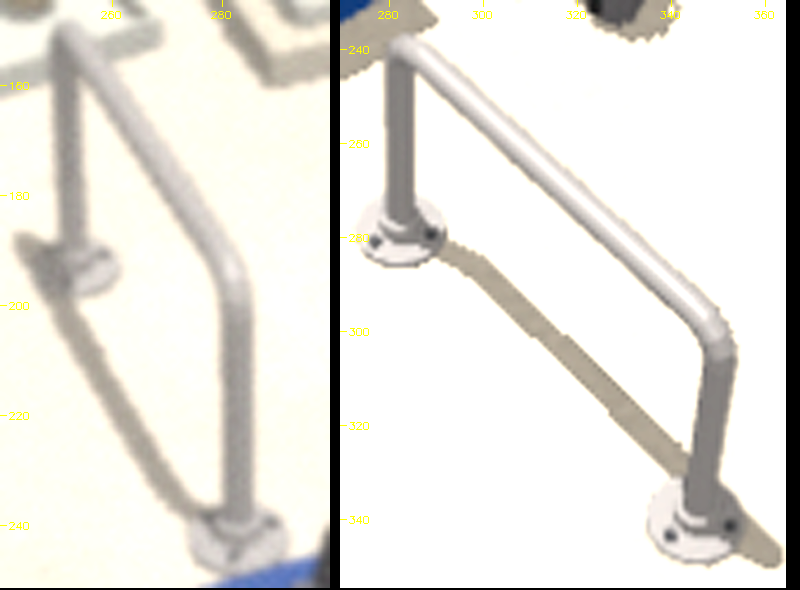

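Crop A confirms the middle-sized set on the lid, with the pad near scene (217,150) and side (331,223). The lift tab is on the robot side near side (283,305), and the rail feet are at scene (283,279) and (346,341).

```bash
cat > m.py <<'E'
from h import *
s,d=load('s0'),load('d0')
A=lambda x,y:(150+x/4.5-.5,135+y/4.5-.5)
B=lambda x,y:(255+x/3.3-.5,205+y/3.3-.5)
C1=lambda x,y:(240+x/5.5-.5,145+y/5.5-.5)
C2=lambda x,y:(270+(x-340)/4.7-.5,230+y/4.7-.5)
p=lambda *a:print(*[np.round(x,4) if not isinstance(x,str) else x for x in a])
if __name__=='__main__':
    p('rail feet',onz(s,C2(401,232),.005),onz(s,C2(698,522),.005),onz(d,C1(78,268),.005),onz(d,C1(238,540),.005))
    p('lid scene',*[onz(s,A(*q),.12) for q in((23,182),(295,465),(590,298))])
    p('lid side',*[onz(d,B(*q),.12) for q in((28,170),(292,92),(521,390),(222,512))])
    p('tab side tips/base',*[onz(d,B(*q),.119) for q in((62,320),(92,362),(95,303),(128,345))])
    p('tab scene tips',*[onz(s,A(*q),.119) for q in((457,131),(488,160))])
    p('pad tri',tri([(s,A(303,68)),(d,B(252,60))]),onz(s,A(303,68),.285),onz(d,B(252,60),.285))
    p('cup bottoms scene',*[onz(s,A(*q),.12) for q in((265,338),(405,255))])
    p('cup bottoms side',*[onz(d,B(*q),.12) for q in((170,290),(305,240))])
E
python3 m.py
```

```text
rail feet [0.5486 0.0883 0.005 ] [0.543  0.3281 0.005 ] [0.5466 0.3237 0.005 ] [0.5486 0.0836 0.005 ]
lid scene [ 0.6628 -0.3584  0.12  ] [ 0.6566 -0.0502  0.12  ] [ 0.4442 -0.0533  0.12  ]
lid side [ 0.4438 -0.0572  0.12  ] [ 0.6564 -0.0519  0.12  ] [ 0.6656 -0.3597  0.12  ] [ 0.4525 -0.3712  0.12  ]
tab side tips/base [ 0.4174 -0.1963  0.119 ] [ 0.4229 -0.2363  0.119 ] [ 0.4428 -0.1906  0.119 ] [ 0.4496 -0.2318  0.119 ]
tab scene tips [ 0.4172 -0.2283  0.119 ] [ 0.4181 -0.1931  0.119 ]
pad tri [ 0.5565 -0.1705  0.2789] [ 0.5596 -0.1636  0.285 ] [ 0.5537 -0.1771  0.285 ]
cup bottoms scene [ 0.616  -0.1455  0.12  ] [ 0.5102 -0.1527  0.12  ]
cup bottoms side [ 0.493  -0.1992  0.12  ] [ 0.597  -0.1918  0.12  ]
```

```bash
cat >> h.py <<'E'
def Q(yaw,tilt=0): # tool down; tilt>0 points fingers outward (+x)
    return (R.from_euler('z',yaw)*R.from_euler('y',-tilt)*R.from_quat([0,1,0,0])).as_quat()
EAR=np.array([.5555,-.171]);EY=.07
RAIL=np.array([.5467,.206]);RY=.016
CY=.025;CX=np.array([np.cos(CY),np.sin(CY),0]);HINGE=np.array([.5518,-.209,0])+.108*CX+[0,0,.102]
def tab(th,r=.232): return HINGE+CX*(-r*np.cos(th)+.013*np.sin(th))+np.array([0,0,r*np.sin(th)+.013*np.cos(th)])
def st():
    s=monitor.sense();print(round(s['clock'],2),s['position'].round(4),'F',s['contact_force'].round(2),'gap',round(s['finger_gap'],3),'gf',round(s['gripper_force'],2));return s
E
python3 - <<'E'
from h import *
for t in(0,.3,.5):
    for th in(0,.5,1,1.445):
        q=Q(CY,t);print(t,th,np.round(tab(th),3),kinematics.ik(tab(th)+.010*R.from_quat(q).as_matrix()[:,2],q))
print(kinematics.ik([*RAIL,.37],Q(RY)))
try:
    env.reach([*EAR,.36],Q(EY)); env.movel([*EAR,.272],velocity=.1); st()
    env.close_gripper(30); st()
    env.movel([*EAR,.30],velocity=.08); st()
except env.MotionError as e: print('ERR',e)
snap('scene','s1');snap('side','d1')
a=cv2.imread('pics/s1.png')[90:290,150:350];b=cv2.imread('pics/d1.png')[130:330,240:440]
cv2.imwrite('pics/v1.png',cv2.resize(np.hstack([a,b]),(800,400),interpolation=cv2.INTER_CUBIC))
E
```

```text
0 0 [ 0.428 -0.212  0.115] [-7.06259833e-01  3.57143651e-01  1.79926937e+00 -4.44089210e-16
  9.85179635e-01 -2.30205616e+00]
0 0.5 [ 0.462 -0.211  0.225] [-6.59253070e-01  2.90113893e-01  1.57308015e+00 -4.44089210e-16
  1.27839861e+00 -2.25504940e+00]
0 1 [ 0.545 -0.209  0.304] [-5.66647806e-01  4.14165684e-01  1.19330068e+00 -4.44089210e-16
  1.53412629e+00 -2.16244413e+00]
0 1.445 [ 0.644 -0.207  0.334] [-4.83698945e-01  6.55613219e-01  7.42469526e-01 -4.44089210e-16
  1.74350991e+00 -2.07949527e+00]
0.3 0 [ 0.428 -0.212  0.115] [-0.82604181  0.25380473  1.98485158  0.33938832  0.73086215 -2.65619251]
0.3 0.5 [ 0.462 -0.211  0.225] [-0.76477422  0.16053128  1.76761109  0.24992145  1.01329026 -2.47196669]
0.3 1 [ 0.545 -0.209  0.304] [-0.64612479  0.26430969  1.42665069  0.1970126   1.21932371 -2.28840256]
0.3 1.445 [ 0.644 -0.207  0.334] [-0.54256034  0.46829379  1.06684931  0.16339404  1.35412999 -2.15327596]
0.5 0 [ 0.428 -0.212  0.115] None
0.5 0.5 [ 0.462 -0.211  0.225] [-0.84623975  0.09638867  1.89602537  0.49816394  0.87525861 -2.7125394 ]
0.5 1 [ 0.545 -0.209  0.304] [-0.70628016  0.18361306  1.57701748  0.38308476  1.02858442 -2.44283594]
0.5 1.445 [ 0.644 -0.207  0.334] [-0.58613672  0.37182748  1.25484652  0.31153132  1.11403176 -2.26314076]
[ 1.59946827e-01  4.06823781e-01  1.01376586e+00 -4.44089210e-16
  1.72100301e+00 -1.42684950e+00]
3.96 [ 0.5557 -0.1711  0.2727] F [ 1.2  -0.16 -0.43] gap 1.002 gf 0.0
4.51 [ 0.5556 -0.1711  0.2723] F [ 0.19 -0.06  2.38] gap 0.341 gf 30.48
5.01 [ 0.5554 -0.1709  0.2995] F [ 0.12  0.18 -2.09] gap 0.342 gf 29.99
```

View pics/v1.png

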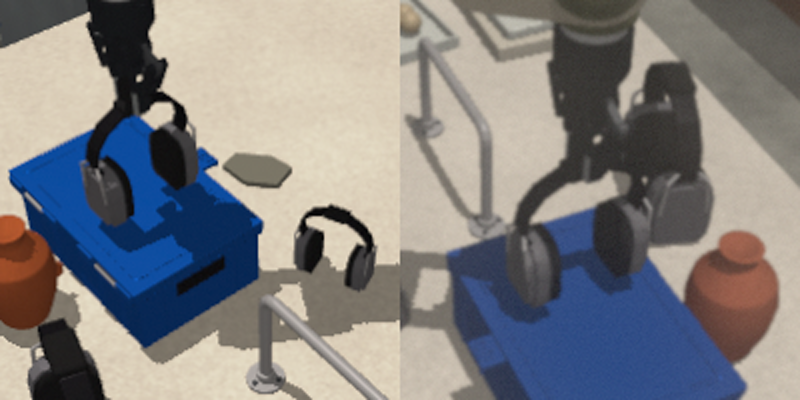

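The ear defenders are gripped by the crown pad: gap 0.34 matches the 30 mm width, and about 2 N of weight has come off the lid (scene pad near (140,103) in the crop). Next I carry them to the rail.

Run:
```python
from h import *
env.movel([*EAR,.385],velocity=.15)
env.reach([*RAIL,.385],Q(RY)); st()
env.movel([*RAIL,.20],velocity=.1); st()
print(env.movel([*RAIL,.1755],velocity=.02,guard=2.5)); st()
snap('scene','s2');snap('side','d2')
a=cv2.imread('pics/s2.png')[190:390,230:430];b=cv2.imread('pics/d2.png')[90:290,180:380]
cv2.imwrite('pics/v2.png',cv2.resize(np.hstack([a,b]),(800,400),interpolation=cv2.INTER_CUBIC))
```

```text
7.23 [0.5471 0.205  0.3848] F [ 0.64  0.02 -1.8 ] gap 0.345 gf 29.98
9.23 [0.5469 0.206  0.2004] F [ 0.05  0.61 -1.82] gap 0.34 gf 29.97
True
10.35 [0.5467 0.206  0.1762] F [-1.6  -0.42  5.93] gap 0.34 gf 30.79
```

View pics/v2.png

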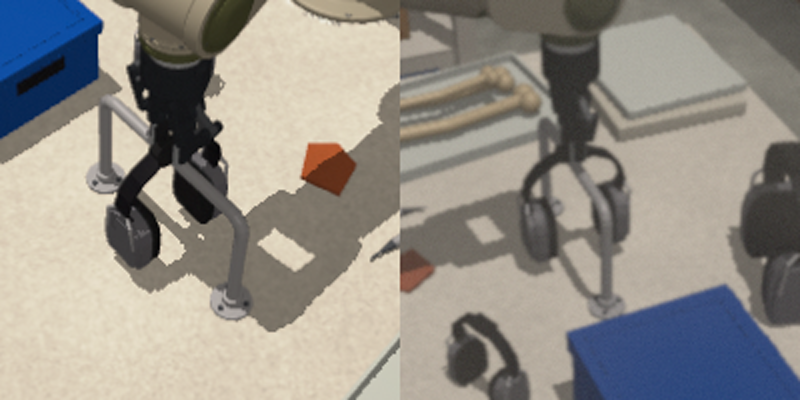

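The headband rests on the tube with one cup on each side (left half: cups at (133,235) and (200,190)), and contact came at the expected height. I release, then move above the tab and look with the wrist camera.

Run:
```python
from h import *
env.release(); env.hold(.3)
env.movel([*RAIL,.30],velocity=.1); st()
env.hold(.5)
t=tab(0); env.reach([t[0],t[1],.22],Q(CY)); st()
snap('scene','s3');snap('side','d3');w=snap('wrist','w3')
print(proj(w,[tab(0,.230+.012)+[0,0,.004],tab(0,.212)+[0,0,.004]]))
a=cv2.imread('pics/s3.png')[190:390,230:430];b=cv2.imread('pics/d3.png')[90:290,180:380]
o=np.zeros((600,800,3),np.uint8);o[:,:300]=cv2.resize(np.vstack([a,b]),(300,600));o[:375,300:]=cv2.resize(cv2.imread('pics/w3.png'),(500,375))
cv2.imwrite('pics/v3.png',o)
```

```text
12.74 [0.5465 0.206  0.2994] F [0.45 0.53 0.39] gap 1.0 gf 0.0
14.87 [ 0.4283 -0.2116  0.2202] F [-0.52 -0.02  0.18] gap 0.999 gf 0.0
[[278.54529789 195.81348106]
 [278.51084063 234.76234487]]
```

View pics/v3.png

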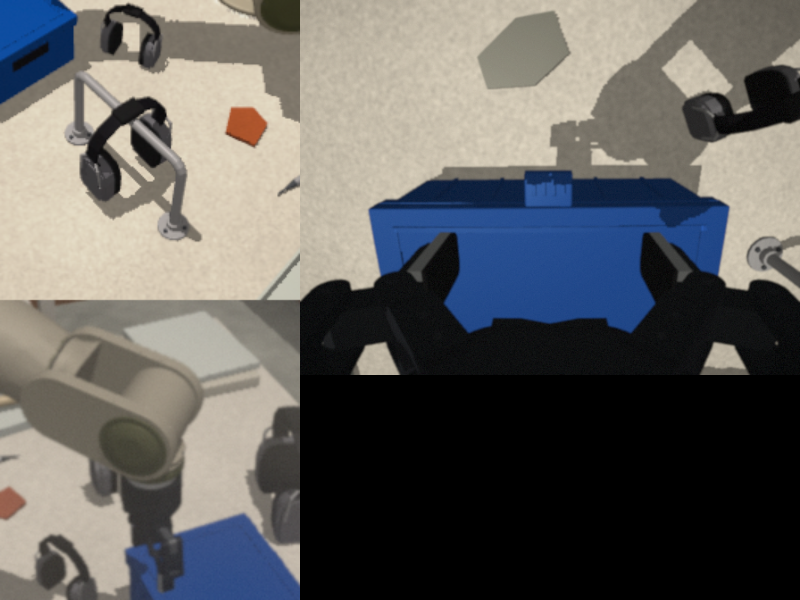

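The ear defenders hang freely on the rail, one cup each side. The tab at wrist px (278,192–231) agrees with the prediction of (278.5,196–235), so I shift by −1.5 mm in x. Next I grip the tab.

```bash
sed -i 's/\.5518,-\.209/.5503,-.209/' h.py
python3 - <<'E'
from h import *
off=np.array([0,0,-.010])
env.movel(tab(0)+[0,0,.04],velocity=.1)
print(env.movel(tab(0)+off,velocity=.05,guard=5)); st()
env.close_gripper(20); st()
E
```

```text
False
16.97 [ 0.4265 -0.2122  0.1053] F [-1.52  0.38  0.05] gap 1.002 gf 0.0
17.45 [ 0.4264 -0.2127  0.1054] F [-1.17 -3.86  3.66] gap 0.462 gf 23.1
```

Run:
```python
from h import *
off=np.array([0,0,-.010])
env.close_gripper(35); st()
for th in np.arange(.12,.85,.12):
    env.movel(tab(th)+off,velocity=.07); print(round(th,2),end=' '); s=st()
    if np.linalg.norm(s['contact_force'])>40: break
snap('side','d4');snap('scene','s4')
a=cv2.imread('pics/s4.png')[90:290,150:350];b=cv2.imread('pics/d4.png')[150:350,240:440]
cv2.imwrite('pics/v4.png',cv2.resize(np.hstack([a,b]),(800,400),interpolation=cv2.INTER_CUBIC))
```

```text
17.67 [ 0.4264 -0.2127  0.1054] F [-2.2  -5.24  4.95] gap 0.456 gf 36.71
0.12 18.22 [ 0.4302 -0.2126  0.1326] F [ 3.86 -7.03 -3.02] gap 0.458 gf 36.15
0.24 18.77 [ 0.4368 -0.2124  0.1594] F [ 5.85 -5.96 -4.29] gap 0.453 gf 35.89
0.36 19.32 [ 0.4464 -0.212   0.1853] F [ 5.4  -6.34 -4.99] gap 0.46 gf 35.8
0.48 19.87 [ 0.459  -0.2116  0.2099] F [ 4.86 -6.76 -5.56] gap 0.455 gf 35.92
0.6 20.42 [ 0.4743 -0.2111  0.2326] F [ 4.28 -3.98 -4.48] gap 0.458 gf 36.05
0.72 20.97 [ 0.4925 -0.2105  0.2534] F [ 3.89 -4.23 -5.99] gap 0.458 gf 36.04
0.84 21.52 [ 0.5131 -0.2098  0.2723] F [ 3.86 -2.57 -8.6 ] gap 0.456 gf 36.13
```

View pics/v4.png

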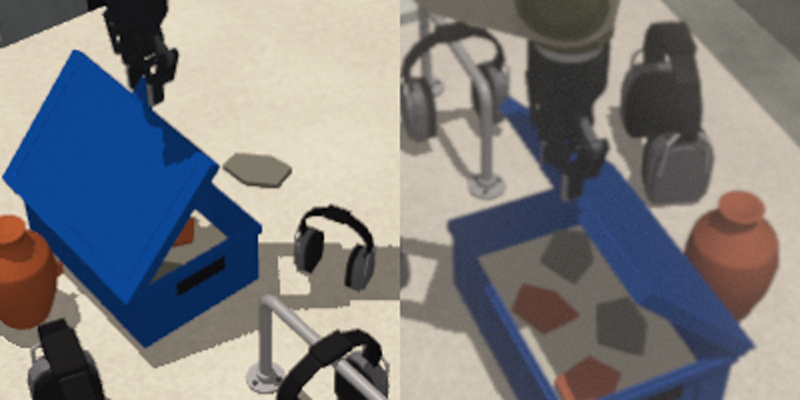

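The lid follows the tool with low forces and the tab stays in the grip. I continue to the balance point and watch the forces.

Run:
```python
from h import *
off=np.array([0,0,-.010])
for th in (.96,1.08,1.2,1.3,1.38,1.445):
    env.movel(tab(th)+off,velocity=.06); print(round(th,2),end=' '); s=st()
    if np.linalg.norm(s['contact_force'])>35: break
env.hold(.7); st()
snap('side','d5');snap('scene','s5')
a=cv2.imread('pics/s5.png')[60:270,140:420];b=cv2.imread('pics/d5.png')[120:330,220:500]
cv2.imwrite('pics/v5.png',cv2.resize(np.hstack([a,b]),(800,300),interpolation=cv2.INTER_CUBIC))
```

```text
0.96 22.23 [ 0.5357 -0.2091  0.2889] F [ 4.06 -1.51 -9.47] gap 0.456 gf 36.24
1.08 22.85 [ 0.5601 -0.2083  0.3027] F [ 1.56  3.89 -5.78] gap 0.455 gf 36.15
1.2 23.47 [ 0.5863 -0.2074  0.3132] F [-0.47  7.12 -4.1 ] gap 0.453 gf 35.86
1.3 24.0 [ 0.6087 -0.2066  0.3196] F [-0.51  6.95 -2.88] gap 0.456 gf 35.56
1.38 24.46 [ 0.627  -0.2061  0.3232] F [-1.16  7.65 -1.58] gap 0.451 gf 35.49
1.45 24.86 [ 0.6422 -0.2055  0.3249] F [-1.11  7.7  -0.73] gap 0.458 gf 35.24
25.56 [ 0.642  -0.2055  0.3249] F [-0.57  8.2  -0.31] gap 0.455 gf 35.25
```

View pics/v5.png

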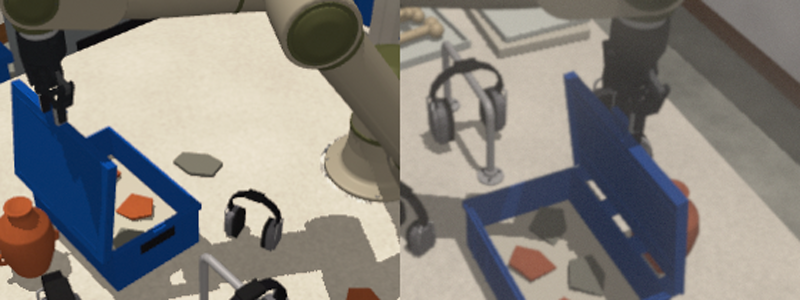

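Run:
```python
from h import *
Y=np.array([-np.sin(CY),np.cos(CY),0])
def pt(th,r,h,y): return HINGE+CX*(-r*np.cos(th)+h*np.sin(th))+np.array([0,0,r*np.sin(th)+h*np.cos(th)])+Y*y
for th in(1.35,1.445,1.54):
    for h in (.018,0): print(th,h,proj(load('s5'),[pt(th,.212,h,.155),pt(th,.212,h,-.155)]).round(1).tolist(),proj(load('d5'),[pt(th,.212,h,.155),pt(th,.212,h,-.155)]).round(1).tolist())
a=cv2.imread('pics/s5.png')[100:240,130:240];b=cv2.imread('pics/d5.png')[150:290,325:435]
cv2.imwrite('pics/v6.png',cv2.convertScaleAbs(cv2.resize(np.hstack([a,b]),(792,504),interpolation=cv2.INTER_CUBIC),alpha=1.6,beta=20))
```

```text
1.35 0.018 [[218.1, 175.7], [151.5, 115.0]] [[336.5, 171.5], [414.5, 262.1]]
1.35 0 [[224.5, 173.7], [157.5, 113.7]] [[329.4, 174.7], [406.1, 266.4]]
1.445 0.018 [[210.8, 178.9], [144.6, 117.4]] [[344.5, 168.8], [423.8, 258.3]]
1.445 0 [[217.3, 176.2], [150.7, 115.5]] [[337.4, 171.4], [415.5, 261.9]]
1.54 0.018 [[203.4, 182.7], [137.8, 120.5]] [[352.4, 166.8], [432.9, 255.3]]
1.54 0 [[210.0, 179.5], [143.9, 118.0]] [[345.3, 168.8], [424.8, 258.2]]
```

View pics/v6.png

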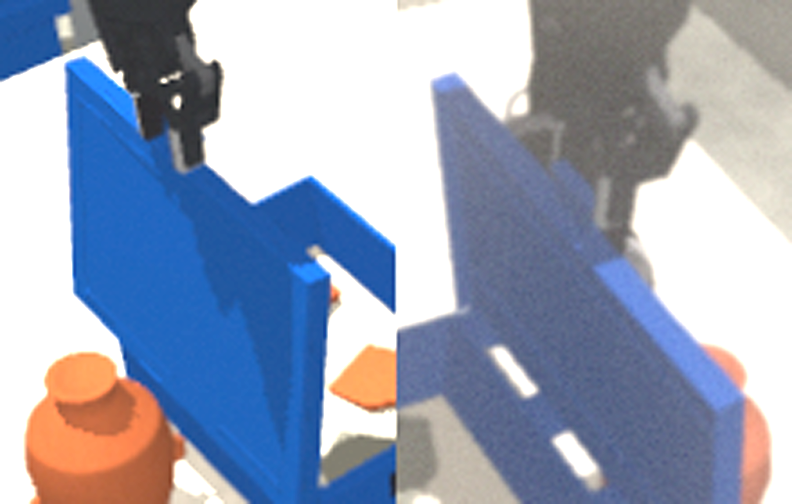

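The close crop shows the tab between the fingers. The outer lid corners, at scene (211,176) and (148,118) and side (342,172) and (421,261), give an angle of about 1.42 rad, while the kinematics give 1.445. I nudge up by 0.018 rad so the lid is inside the band by either estimate, then hold and hand in.

Run:
```python
from h import *
env.movel(tab(1.463)+[0,0,-.010],velocity=.02); env.hold(1.0); st()
print(job.hand_in())
```

```text
27.02 [ 0.6461 -0.2054  0.3252] F [-0.98  8.3  -0.15] gap 0.456 gf 35.55
the job is handed in; nothing more can be done
None
```

I handed the job in at about 27 s of the 72 s allowed. In the last pictures the ear defenders hang over the rail with one cup either side. The lid is held by its tab at about 1.44–1.46 rad with a 35 N grip. I didn't touch the jar, sherds or air scribe, but I didn't measure their positions afterwards, and the hand-in returned no verdict.

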